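Shelve the heat sink behind its like

TASK

One loose heat sink lies on the counter: find the bay of the display stand whose fixed sample is of the same kind. First take the reel that stands in front of that bay and stand it upright in the dish, then slide the heat sink into that bay, square and right side up, in under the clear strip until it gently touches its sample, and leave it there. Do not ram the sample, and leave the other reel, the jar and the screwdriver alone.

Things in the scene. Friction and masses are not known exactly. Their poses are not given: they have to be found in the camera images.
- heatsink: The loose aluminium heat sink: 50 (x) by 60 (y) by 40 (z) mm, 0.25 kg, a 6 mm base with 7 upright straight fins running along its x. Origin at the centre of its underside, z up. Looks the same turned by half a turn about z.
- sample_tall: Fixed sample, same kind as the loose heat sink: 50 (x) by 60 (y) by 40 (z) mm, 7 straight fins along x, screwed down in one of the three bays, how deep varies. Origin at the centre of its underside; its -x face looks out of the bay's mouth. The loose one belongs directly in front of it, its x face against this -x face.
- sample_low: Fixed sample of another kind in another bay: same 50 by 60 mm plan and 7 straight fins, but only 16 mm high. Origin at the centre of its underside.
- sample_pin: Fixed sample of another kind in another bay: 50 by 60 by 40 mm, with 20 round 6 mm pins in place of fins. Origin at the centre of its underside.
- stand: Fixed display stand, 150 (x) by 274 (y) by 84 (z) mm, origin at the centre of its underside. Three bays along y, centres at y = -90, 0 and +90 mm, each 86 mm wide between 4 mm walls, mouths open towards -x (the robot), walled at +x. The counter is their floor. Open on top, but for a clear 4 mm thick strip across all mouths, x = -75 to -33 mm, its underside 80 mm above the counter.
- reel_a: Black plastic reel standing upright on the counter in front of a bay, 40 mm diameter, 44 mm high, 0.12 kg. Origin at the centre of its underside, z along its axis.
- reel_b: A second, identical reel, in front of another bay.
- dish: Shallow round blue dish lying loose on the counter, rim diameter 140 mm, 22 mm high, flat inside. Origin at the centre of its underside.
- dish_in (a point): Centre of the dish's inner floor.
- jar: Bystander: clear jar with a black cap, 52 mm diameter, 70 mm high; origin at the centre of its underside.
- screwdriver: Bystander: screwdriver lying on the counter, 160 mm long along its x; origin under its middle.
There are look-alikes about, which are no part of the job. What is shaped like the reel_a but blue or pink is not meant.

How it is judged:
On the way:
1. the reel from in front of the matching bay stands upright in the dish, before the heat sink goes in (horizontal distance between reel_a and dish below 0.045 m and z of reel_a in the frame of dish_in below 0.006 m and angle between reel_a's own z axis and vertical below 0.15 rad and horizontal distance between heatsink and sample_tall above 0.08 m), for 0.2 s.
At the end, for the whole second after the job is handed in: The reel that stood before the matching bay stands upright in the dish (within 45 mm of its centre). The heat sink stands flat in the bay of its own kind, within 3.5 mm of touching the sample, square to it within 0.08 rad and within 16 mm sideways. All is at rest (horizontal distance between reel_a and dish below 0.045 m and z of reel_a in the frame of dish_in below 0.006 m and angle between reel_a's own z axis and vertical below 0.15 rad and x of heatsink in the frame of sample_tall between -0.0535 and -0.048 m and y of heatsink in the frame of sample_tall between -0.016 and 0.016 m and angle between the x axis of heatsink and the x axis of sample_tall, either way round below 0.08 rad and angle between heatsink's own z axis and vertical below 0.05 rad and height (world z) of heatsink below 0.004 m and linear speed of each of heatsink, reel_a below 0.01 m/s).
It fails at once if the heat sink is rammed against the sample (over 40 N) (contact force between heatsink and sample_tall above 40 N).
It fails at once if the other reel is shifted by more than 15 mm (distance of reel_b from where it was at the start of the episode above 0.015 m).
It fails at once if the jar is shifted by more than 20 mm (distance of jar from where it was at the start of the episode above 0.02 m).
It fails at once if the screwdriver is shifted by more than 20 mm (distance of screwdriver from where it was at the start of the episode above 0.02 m).
It also fails if it takes over 72 s, if anything falls off the work surface, if the arm or the gripper's body presses on something with over 40 N, if the wrist force passes 120 N, or if a joint passes its speed limit or range.

ROBOT

A 7-joint arm with a two-finger parallel gripper is mounted at the origin on the work surface. World frame = base frame: x ahead of the robot, y to its left, z up, the work surface at z = 0. Lengths are in m, angles in rad, forces in N, time in s.
With the tool pointing down it reaches from about 0.425 to 0.825 m from the base axis. Payload 3.6 kg.
Tool frame: the origin (TCP) lies between the finger pads; the fingertips stand tip_reach ahead of it and the grasp point (between the pads) lies 6 mm ahead of it (tip_reach is the distance from the TCP to the fingertips, in m); z points along the fingers, y is the line along which they close (so a half turn about z gives the same grasp; the last joint's range is limited). The gripper opens to 93 mm and grips with 3 to 60 N. Pads are 15 mm wide; open, the fingers measure 128 mm over their backs; the gripper's body (75 mm by 188 mm) begins 65 mm behind the grasp point.
Start: joints at [-1.312, 0.615, -0.013, 1.423, 0.008, 1.103, -0.04], TCP at [0.183, 0.624, 0.244] pointing down, gripper open.
Joint ranges: [-3.12, 3.12], [-0.3, 2.06], [-1.34, 1.32], [0.26, 2.42], [-1.36, 4.5], [0.01, 1.98], [-2.84, 2.84]. Speed limits (rad/s): [2.79, 2.79, 3.14, 3.14, 3.14, 3.14, 3.14].

INTERFACE

Orientations are given as [roll, pitch, yaw] about the fixed x, y, z axes, in that order (R = Rz(yaw) Ry(pitch) Rx(roll)).
In Python, from station import sense, camera, get_calibration, sign_off, tip_reach gives the robot as it stands.
- The arm moves only by the shell command python3 -m creep 'ROWS' [FORCE]. ROWS is JSON, a list of rows, each a list of 3 entries, a list of its own where there are three numbers: the shift along the tool's x, y, z scaled (see below), then the turn, a rotation vector about the tool's x, y, z scaled (see below), then the opening, from 0 (shut) to 1 (fully open). In form: [[[dx, dy, dz], [wx, wy, wz], claw], ...]. A call has 1 to 10 rows; each row is the pose to reach, as a shift and turn from the pose commanded when the call began, along the tool's axes at that moment; what a row does not reach only later rows make up. The controller multiplies each number of a shift by 250 mm and each number of a turn by 30 degrees. A row lasts 1/8 s, in which the tool goes at most 62.5 mm and 10.7 degrees, less where a joint would pass 70% of its speed; a pose out of reach is approached as far as the arm can. A call with a number of a shift or a turn outside -1 to 1 is refused whole. A call with a gripper value outside its range is refused whole. The fingers move at their own pace and stop on an object; FORCE is the grip in N (left out, the last holds). Time passes only in rows, so rows that repeat a pose let the fingers close. It gives the time, the measured TCP pose, the force, the opening and the grip force at its end, in the units of the state.
- sense(): the state, without advancing time (a new reading comes with each control period).
- camera(name): name is "side" or "top"; returns the picture (400x640x3 uint8, red, green, blue); there is no depth.
- get_calibration(name): a dict with "camera_matrix" (3x3 intrinsics, pixels), "rvec" (rotation vector, rad) and "tvec" (3), from world to camera coordinates, as OpenCV has them. Camera axes: x right, y down, z forward; pixel columns grow to the right and rows downward; lengths in m; the calibration is good to about 2 mm. A picture is of the moment at which its call begins. get_calibration takes no time and is no camera call.
- sign_off(): hands the job in; it is judged then, once.
The state is a dict: "t": time; "joint_pos": joint angles; "qvel": joint speeds; "joint_efforts": joint torques, N m; "ee_pos": TCP position; "tool_rot": TCP orientation; "ft_force": force on the tool from outside, world axes, zero at the start; "moment": the same for the moment, N m; "grip_width": opening from 0.0 (shut) to 1.0 (fully open); "grip_force": force on a finger pad.
Only numpy, scipy, OpenCV 4.12 (cv2) and the standard library are available. Lean on these libraries where they do the work, as an engineer would, in place of code of your own. Each camera call takes 0.05 s, during which the arm holds its last target. There are 200 camera calls.

## Working session

There is one attempt and no reset: what is moved stays moved. The work goes in short steps, Python scripts to look and compute and a shell command to move; the robot and the scene stay as the last step left them, time stands still between calls to the robot, and variables do not carry over. Pictures are saved under pics/ and viewed, at most 10 in all, crops included, and the job is handed in when it is done.

```bash
mkdir -p pics; ls; python3 - <<'E'
from station import *
import cv2
print(sense(), tip_reach)
for n in("top","side"):
    cv2.imwrite(f"pics/{n}0.png",camera(n)[:,:,::-1]); c=get_calibration(n); print(n,c)
E
```

```text
pics
{'t': 0.0, 'joint_pos': array([-1.31150402,  0.61594103, -0.01261161,  1.42488649,  0.00812935,
        1.10339853, -0.04038698]), 'qvel': array([ 0.00021938, -0.00071201, -0.00048528,  0.00018212,  0.00057752,
        0.00088132,  0.00060584]), 'joint_efforts': array([-7.25548875e-05, -4.58931720e+01,  2.09146896e-01, -1.65744388e+01,
       -6.10007602e-02,  2.04454403e-02,  2.21353225e-04]), 'ee_pos': array([0.18304211, 0.62293808, 0.24247108]), 'tool_rot': array([-3.13901082e+00,  6.62875351e-05,  2.85588925e+00]), 'ft_force': array([-0.21787188,  0.0698092 ,  0.58611145]), 'moment': array([ 0.02322768, -0.00279307,  0.05205037]), 'grip_force': 0.0, 'grip_width': 1.0006130027375824} 0.025
top {'camera_matrix': array([[447.79483355,   0.        , 316.89963421],
       [  0.        , 447.79483355, 199.22258729],
       [  0.        ,   0.        ,   1.        ]]), 'rvec': array([ 2.12855476, -2.10293578,  0.20268847]), 'tvec': array([-0.00957118,  0.54069387,  0.95330078])}
side {'camera_matrix': array([[489.69349545,   0.        , 320.49647525],
       [  0.        , 489.69349545, 211.47265345],
       [  0.        ,   0.        ,   1.        ]]), 'rvec': array([ 0.54277314, -2.73545305,  1.12429367]), 'tvec': array([0.52099181, 0.17995849, 1.01910668])}
```

View pics/top0.png

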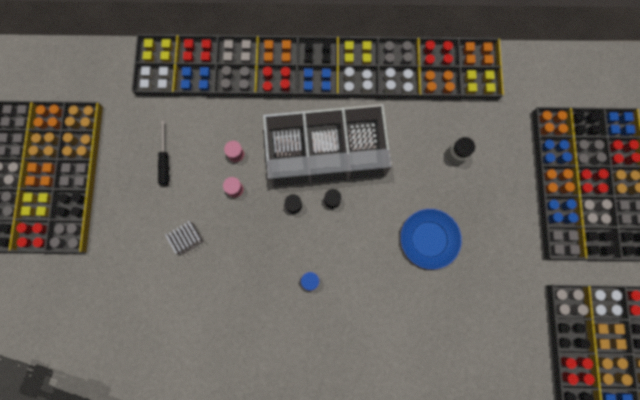

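View pics/side0.png

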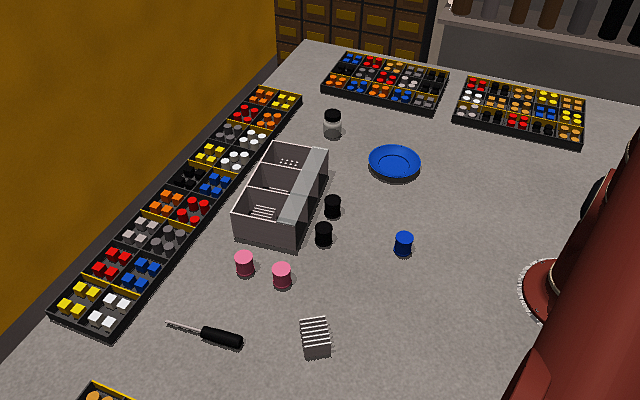

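The top view shows the stand at about (265–390, 105–182) px with pins in the right bay and fins in the left and middle bays. Reels are at (293,204) and (332,199), the heat sink at (184,237), the dish at (430,239), the jar at (462,150) and the screwdriver at (163,155). I'll zoom in on the stand to tell tall from low.

```bash
python3 - <<'E'
import cv2,numpy as np
a=cv2.imread("pics/top0.png")[95:215,255:400]; b=cv2.imread("pics/side0.png")[130:255,225:345]
c=cv2.imread("pics/top0.png")[215:260,155:215]
f=lambda i,w,h:cv2.resize(i,(w,h),interpolation=cv2.INTER_CUBIC)
cv2.imwrite("pics/z.png",np.hstack([f(a,420,348),f(b,334,348)]))
cv2.imwrite("pics/z2.png",f(c,600,450))
E
```

```text
(no output)
```

View pics/z.png

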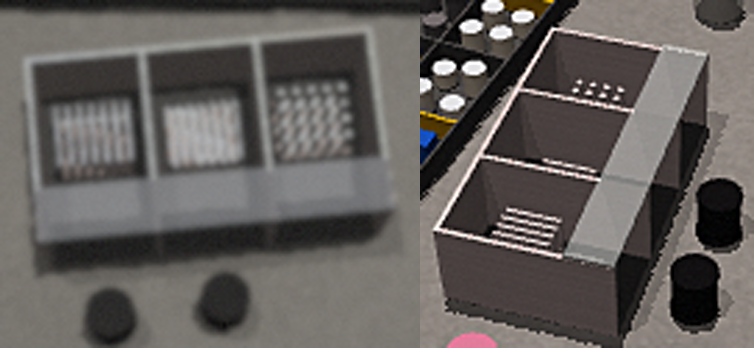

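View pics/z2.png

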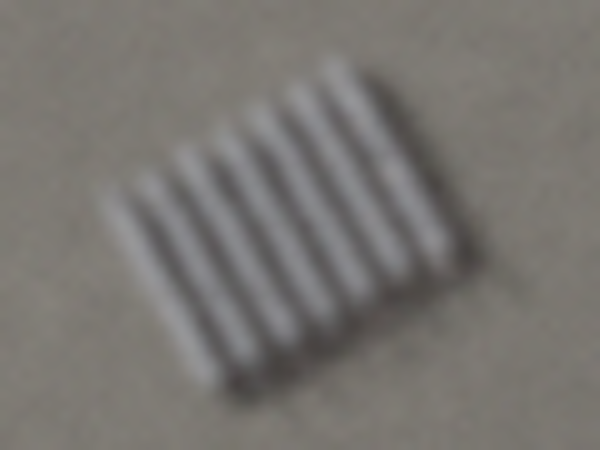

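The left (+y) bay holds the tall sample, since its fins have deep dark gaps and are visible from the side; the middle bay is the low one. So reel_a is the left black reel at (293,204). Next I'll measure positions.

```bash
cat > h.py <<'E'
import numpy as np,cv2
from scipy.spatial.transform import Rotation as Ro
from station import *
def ray(n,uv):
    c=get_calibration(n); R=cv2.Rodrigues(c["rvec"])[0]
    p=cv2.undistortPoints(np.array(uv,float).reshape(-1,1,2),c["camera_matrix"],None).reshape(-1,2)
    return -R.T@c["tvec"], np.c_[p,np.ones(len(p))]@R
def onz(n,uv,z):
    o,d=ray(n,uv); return o+d*((z-o[2])/d[:,2:])
def proj(n,P):
    c=get_calibration(n); return cv2.projectPoints(np.array(P,float).reshape(-1,1,3),c["rvec"],c["tvec"],c["camera_matrix"],None)[0].reshape(-1,2)
def go(x,y,z,yaw,tilt=0):
    "row numbers to bring the GRASP POINT (6mm ahead of TCP) to x,y,z; tool down, tool y axis at yaw (mod pi)"
    s=sense(); R=Ro.from_euler("xyz",s["tool_rot"])
    best=None
    for k in(0,np.pi):
        T=Ro.from_euler("z",yaw+k)*Ro.from_euler("y",tilt if k==0 else -tilt)*Ro.from_euler("x",np.pi)
        w=(R.inv()*T).as_rotvec()
        if best is None or np.linalg.norm(w)<np.linalg.norm(best[0]): best=(w,T)
    w,T=best; p=np.array([x,y,z])-T.apply([0,0,.006])
    print("shift",np.round(R.inv().apply(p-s["ee_pos"])/.25,4),"turn",np.round(np.degrees(w)/30,4),"mm",np.round((p-s["ee_pos"])*1e3,1))
E
python3 - <<'E'
from h import *
np.set_printoptions(precision=4,suppress=True)
t=cv2.imread("pics/top0.png"); s=cv2.imread("pics/side0.png")
hsv=cv2.cvtColor(t,cv2.COLOR_BGR2HSV)
st=onz("top",[(263.6,115),(384.4,106),(391.3,167.4),(268.1,178.8)],.084)
print("stand corners",st[:,:2].tolist(), "sides",[np.linalg.norm(st[i]-st[i-1]).round(4) for i in range(4)])
hs=onz("top",[(166,234.5),(189,221),(200,240),(176.5,253.5)],.04)
print("hs",hs[:,:2].tolist(),hs.mean(0),"sides",[np.linalg.norm(hs[i]-hs[i-1]).round(4) for i in range(4)])
def blobs(m,box,name,z):
    x0,y0,x1,y1=box; k=np.zeros_like(m); k[y0:y1,x0:x1]=m[y0:y1,x0:x1]
    for c in cv2.findContours(k,0,2)[0]:
        if cv2.contourArea(c)>60: 
            (u,v),r=cv2.minEnclosingCircle(c); M=cv2.moments(c); print(name,(u,v),r,M["m10"]/M["m00"],M["m01"]/M["m00"],onz("top",[(u,v)],z))
dark=(hsv[...,2]<55).astype(np.uint8)
blobs(dark,(280,187,312,218),"reelA",.04); blobs(dark,(320,187,346,212),"reelB",.04)
blue=cv2.inRange(hsv,(100,120,60),(130,255,255))
blobs(blue,(395,200,470,275),"dish",.022)
E
```

```text
stand corners [[0.7276141770963003, 0.1198485895751228], [0.7522251910775081, -0.15376771769899056], [0.608190420281608, -0.1665552329553955], [0.5791800748682161, 0.10463610118852844]] sides [np.float64(0.1492), np.float64(0.2747), np.float64(0.1446), np.float64(0.2727)]
hs [[0.4586647622379499, 0.3349504576972819], [0.4898761666591618, 0.2853257442554699], [0.44722573396038257, 0.25772283473819907], [0.4165025570226482, 0.3082038196365799]] [0.4531 0.2966 0.04  ] sides [np.float64(0.0499), np.float64(0.0586), np.float64(0.0508), np.float64(0.0591)]
reelA (292.0806579589844, 204.16128540039062) 9.360282897949219 292.8372641509434 204.43003144654088 [[0.5313 0.0533 0.04  ]]
reelB (332.0, 199.0) 9.486932754516602 331.83411580594674 199.15571205007822 [[ 0.5443 -0.0373  0.04  ]]
dish (430.1278991699219, 239.05813598632812) 30.66819190979004 430.47365874311976 238.7471723220226 [[ 0.4576 -0.2617  0.022 ]]
```

```bash
python3 -c "
from h import *
go(.531,.053,.15,.097)"
```

```text
shift [-1.978  -1.7946  0.3507] turn [-0.0043 -0.0008 -0.7309] mm [ 347.9 -570.   -86.6]
```

```bash
python3 -m creep '[[[-0.9,-0.8,0],[0,0,0],0.65],[[-0.9,-0.8,0],[0,0,0],0.65],[[-0.9,-0.8,0],[0,0,0],0.65],[[-0.9,-0.8,0],[0,0,0],0.65],[[-0.9,-0.8,0],[0,0,0],0.65],[[-0.9,-0.8,0],[0,0,0],0.65]]' && python3 -m creep '[[[-1,-0.95,0.2],[0,0,-0.73],0.65],[[-1,-0.95,0.2],[0,0,-0.73],0.65],[[-1,-0.95,0.2],[0,0,-0.73],0.65],[[-1,-0.95,0.2],[0,0,-0.73],0.65],[[-1,-0.95,0.2],[0,0,-0.73],0.65],[[-1,-0.95,0.2],[0,0,-0.73],0.65],[[-1,-0.95,0.2],[0,0,-0.73],0.65]]'; python3 -c "
from h import *
go(.531,.053,.10,.097);go(.531,.053,.03,.097);print(sense()['joint_pos'])"
```

```text
t: 0.85
ee_pos: [0.3457, 0.3636, 0.2435]
tool_rot: [-3.139, 0.002, 2.846]
ft_force: [0.2, 0.9, 0.4]
grip_width: 0.654
grip_force: 0.0
t: 1.72
ee_pos: [0.5168, 0.0667, 0.1927]
tool_rot: [-3.14, -0.001, -3.051]
ft_force: [-0.9, -0.2, -0.1]
grip_width: 0.649
grip_force: 0.0
shift [-0.0519 -0.0592  0.3469] turn [-0.0032 -0.0017 -0.0131] mm [ 14.2 -13.7 -86.7]
shift [-0.0521 -0.0587  0.6269] turn [-0.0032 -0.0017 -0.0131] mm [  14.2  -13.7 -156.7]
[-0.15118315  0.47735079 -0.02929969  1.85905945  0.02088513  0.8064886
  1.46923533]
```

```bash
python3 -m creep '[[[-0.052,-0.059,0.1],[0,0,-0.013],0.65],[[-0.052,-0.059,0.25],[0,0,-0.013],0.65],[[-0.052,-0.059,0.43],[0,0,-0.013],0.65],[[-0.052,-0.059,0.43],[0,0,-0.013],0.65],[[-0.052,-0.059,0.43],[0,0,-0.013],0.65]]'; python3 - <<'E'
from h import *
cv2.imwrite("pics/s1.png",cv2.resize(camera("side")[100:320,200:440,::-1],None,fx=2.5,fy=2.5,interpolation=2))
go(.531,.053,.03,.097)
E
```

```text
t: 2.35
ee_pos: [0.5307, 0.0581, 0.0873]
tool_rot: [3.141, 0.002, -3.036]
ft_force: [0.1, 0.4, 0.8]
grip_width: 0.651
grip_force: 0.0
shift [ 0.0032 -0.019   0.2074] turn [0.0012 0.0061 0.0147] mm [ -0.1  -4.8 -51.9]
```

View pics/s1.png

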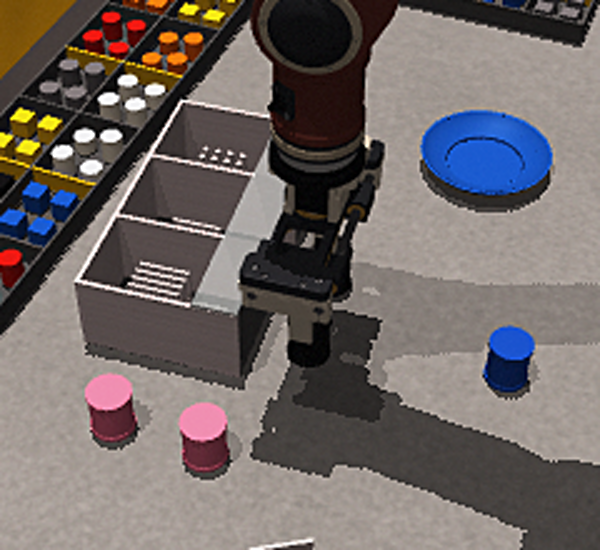

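The gripper hangs over the left reel (about (300,350) in the crop), clear of the stand and the other reel. I'll descend and grip.

```bash
python3 -m creep '[[[0,-0.019,0.1],[0,0,0.01],0.65],[[0,-0.019,0.2],[0,0,0.01],0.65],[[0,-0.019,0.2],[0,0,0.01],0.65],[[0,-0.019,0.2],[0,0,0.01],0.2],[[0,-0.019,0.2],[0,0,0.01],0.2],[[0,-0.019,0.2],[0,0,0.01],0.2],[[0,-0.019,0.2],[0,0,0.01],0.2],[[0,-0.019,0.2],[0,0,0.01],0.2]]' 15; python3 -c "
from h import *
go(.4576,-.2617,.13,.097)"
```

```text
t: 3.4
ee_pos: [0.5315, 0.0515, 0.0372]
tool_rot: [-3.141, 0.002, -3.044]
ft_force: [-0.4, -0.5, 6.4]
grip_width: 0.415
grip_force: 15.0
shift [ 0.4151 -1.2184 -0.3958] turn [-0.0006  0.0044  0.001 ] mm [ -73.9 -313.2   98.8]
```

```bash
python3 -m creep '[[[0,0,-0.1],[0,0,0],0.2],[[0,0,-0.3],[0,0,0],0.2],[[0,0,-0.4],[0,0,0],0.2],[[0.1,-0.2,-0.4],[0,0,0],0.2],[[0.2,-0.4,-0.4],[0,0,0],0.2],[[0.3,-0.6,-0.4],[0,0,0],0.2],[[0.35,-0.8,-0.4],[0,0,0],0.2],[[0.4,-1,-0.4],[0,0,0],0.2],[[0.4,-1,-0.4],[0,0,0],0.2]]'; python3 -c "
from h import *
go(.4576,-.2617,.08,.097)"
```

```text
t: 4.53
ee_pos: [0.4534, -0.2122, 0.1359]
tool_rot: [-3.139, -0.002, -3.053]
ft_force: [0.2, 2.0, -1.0]
grip_width: 0.414
grip_force: 15.0
shift [ 0.0003 -0.1983  0.2001] turn [-0.005  -0.0031 -0.0168] mm [  4.2 -49.5 -49.9]
```

```bash
python3 -m creep '[[[0,-0.1,0],[0,0,0],0.2],[[0,-0.198,0.1],[0,0,0],0.2],[[0,-0.198,0.2],[0,0,0],0.2],[[0,-0.198,0.3],[0,0,0],0.2],[[0,-0.198,0.33],[0,0,0],0.2],[[0,-0.198,0.33],[0,0,0],0.2],[[0,-0.198,0.33],[0,0,0],0.2]]'; python3 -c "
from h import *
go(.4576,-.2617,.035,.097)"
```

```text
t: 5.4
ee_pos: [0.461, -0.256, 0.0545]
tool_rot: [-3.141, 0.001, -3.043]
ft_force: [-0.8, 0.1, -0.5]
grip_width: 0.42
grip_force: 15.0
shift [ 0.0159 -0.0214  0.0542] turn [-0.0016  0.0028  0.003 ] mm [ -3.4  -5.7 -13.5]
```

```bash
python3 -m creep '[[[0.01,-0.015,0.025],[0,0,0],0.2],[[0.01,-0.015,0.035],[0,0,0],0.2],[[0.01,-0.015,0.045],[0,0,0],0.2],[[0.01,-0.015,0.045],[0,0,0],0.2],[[0.01,-0.015,0.045],[0,0,0],0.2]]'
```

```text
t: 6.02
ee_pos: [0.4582, -0.2601, 0.0425]
tool_rot: [-3.141, 0.0, -3.044]
ft_force: [0.8, -0.1, -0.6]
grip_width: 0.417
grip_force: 15.0
```

```bash
python3 -m creep '[[[0,0,0.004],[0,0,0],0.2],[[0,0,0.004],[0,0,0],0.2],[[0,0,0.004],[0,0,0],0.2]]';python3 -m creep '[[[0,0,0.004],[0,0,0],0.2],[[0,0,0.004],[0,0,0],0.2],[[0,0,0.004],[0,0,0],0.2]]'
```

```text
t: 6.4
ee_pos: [0.4584, -0.2603, 0.0422]
tool_rot: [-3.141, 0.001, -3.044]
ft_force: [-1.0, -0.2, 6.5]
grip_width: 0.417
grip_force: 15.0
t: 6.78
ee_pos: [0.4584, -0.2607, 0.0419]
tool_rot: [-3.14, 0.001, -3.044]
ft_force: [-1.3, 0.1, 10.4]
grip_width: 0.418
grip_force: 15.0
```

Touching the floor of the dish. I'll release, rise and look.

```bash
python3 -m creep '[[[0,0,-0.004],[0,0,0],0.2],[[0,0,-0.004],[0,0,0],0.52],[[0,0,-0.004],[0,0,0],0.52],[[0,0,-0.004],[0,0,0],0.52],[[0,0,-0.15],[0,0,0],0.52],[[0,0,-0.35],[0,0,0],0.52],[[0,0,-0.6],[0,0,0],0.8],[[0,0.25,-0.6],[0,0,0],1],[[0,0.5,-0.6],[0,0,0],1],[[0,0.75,-0.6],[0,0,0],1]]'; python3 - <<'E'
from h import *
t=camera("top")[:,:,::-1]; s=camera("side")[:,:,::-1]
cv2.imwrite("pics/t2.png",t);cv2.imwrite("pics/s2.png",s)
f=lambda i,w,h:cv2.resize(i,(w,h),interpolation=cv2.INTER_CUBIC)
a=f(t[140:190,262:312],400,400); a=cv2.convertScaleAbs(a,alpha=1.6)
cv2.imwrite("pics/z3.png",np.hstack([a,f(s[130:190,350:430],400,400)]))
go(.4531,.2966,.15,.566)
E
```

```text
t: 8.02
ee_pos: [0.4395, -0.0716, 0.1906]
tool_rot: [3.142, 0.001, -3.044]
ft_force: [0.8, 1.8, 0.5]
grip_width: 0.899
grip_force: 0.0
shift [-0.2183  1.4318  0.1439] turn [ 8.600e-03  2.000e-04 -8.676e-01] mm [ 14.3 362.  -34.5]
```

View pics/z3.png

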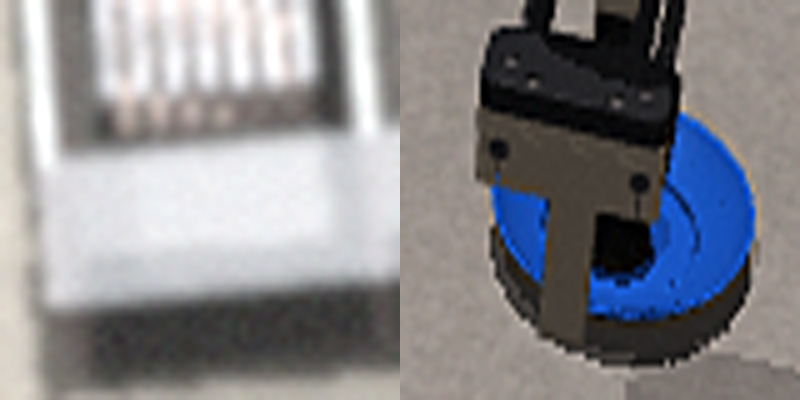

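The left half of the picture shows the sample's fin fronts ending at about row 90 of the crop, its base at about 130, and the strip below that. The right half shows the reel in the dish, partly hidden by the gripper.

```bash
python3 - <<'E'
from h import *
np.set_printoptions(precision=4,suppress=True)
c=np.array([.667,-.024]); Y=.097; Q=np.array([[np.cos(Y),-np.sin(Y)],[np.sin(Y),np.cos(Y)]])
S=lambda P:(P[:,:2]-c)@Q
px=lambda l:[(262+u/8,140+v/8) for u,v in l]
print("front top",S(onz("top",px([(115,95),(310,83)]),.04)),"base",S(onz("top",px([(115,132),(310,120)]),.003)))
print("back top",S(onz("top",[(255+52/2.9,95+103/2.9),(255+133/2.9,95+98/2.9)],.04)))
print("strip inner",S(onz("top",px([(60,158),(345,130)]),.084)),"strip outer",S(onz("top",px([(50,305)]),.084)))
# side view: fins visible, corners from zoom z.png
sx=lambda l:[(225+(u-420)/2.783,130+v/2.784) for u,v in l]
print("side back top ends",S(onz("side",sx([(507,208),(497,232)]),.04)))
print("side stand rim",S(onz("side",sx([(436,231),(555,30),(708,54),(620,262)]),.084)))
print("bay rel",S(np.array([[.531,.053]])))
E
```

```text
front top [[-0.001   0.1174]
 [-0.0022  0.0606]] base [[-0.0008  0.1209]
 [-0.002   0.0621]]
back top [[0.0519 0.122 ]
 [0.0505 0.0563]]
strip inner [[-0.0318  0.1307]
 [-0.0305  0.0513]] strip outer [[-0.0735  0.1361]]
side back top ends [[0.047  0.0626]
 [0.0444 0.0913]]
side stand rim [[ 0.0702  0.1432]
 [ 0.0715 -0.1252]
 [-0.0714 -0.1334]
 [-0.0773  0.132 ]]
bay rel [[-0.1279  0.0898]]
```

```bash
python3 -m creep '[[[-0.1,0.9,0],[0,0,-0.4],1],[[-0.1,0.9,0],[0,0,-0.4],1],[[-0.1,0.9,0],[0,0,-0.4],1],[[-0.1,0.9,0],[0,0,-0.4],1],[[-0.1,0.9,0],[0,0,-0.4],1],[[-0.1,0.9,0],[0,0,-0.4],1]]'; python3 - <<'E'
from h import *
go(.4531,.2966,.09,.566)
E
```

```text
t: 8.88
ee_pos: [0.4427, 0.1514, 0.1901]
tool_rot: [-3.14, -0.001, -2.836]
ft_force: [0.1, -0.0, -0.0]
grip_width: 1.001
grip_force: 0.0
shift [-0.215   0.5415  0.3754] turn [-0.0019 -0.0026 -0.4965] mm [ 10.4 145.2 -94.1]
```

```bash
python3 -m creep '[[[-0.1,0.25,0.1],[0,0,-0.25],1],[[-0.215,0.5,0.2],[0,0,-0.497],1],[[-0.215,0.5415,0.3],[0,0,-0.497],1],[[-0.215,0.5415,0.36],[0,0,-0.497],1],[[-0.215,0.5415,0.36],[0,0,-0.497],1],[[-0.215,0.5415,0.36],[0,0,-0.497],1]]'; python3 - <<'E'
from h import *
s=camera("side");t=camera("top")
cv2.imwrite("pics/t3.png",t[:,:,::-1])
f=lambda i,w,h:cv2.resize(i,(w,h),interpolation=cv2.INTER_CUBIC)
cv2.imwrite("pics/z4.png",np.hstack([f(s[250:380,250:380,::-1],400,400),f(t[205:275,395:465,::-1],400,400)]))
go(.4531,.2966,.025,.566)
E
```

```text
t: 9.62
ee_pos: [0.4542, 0.296, 0.1013]
tool_rot: [-3.14, 0.001, -2.578]
ft_force: [-0.9, 0.1, -0.0]
grip_width: 1.002
grip_force: 0.0
shift [0.0045 0.0009 0.2823] turn [-0.0015  0.0036 -0.0016] mm [ -0.9  -0.4 -70.6]
```

View pics/z4.png

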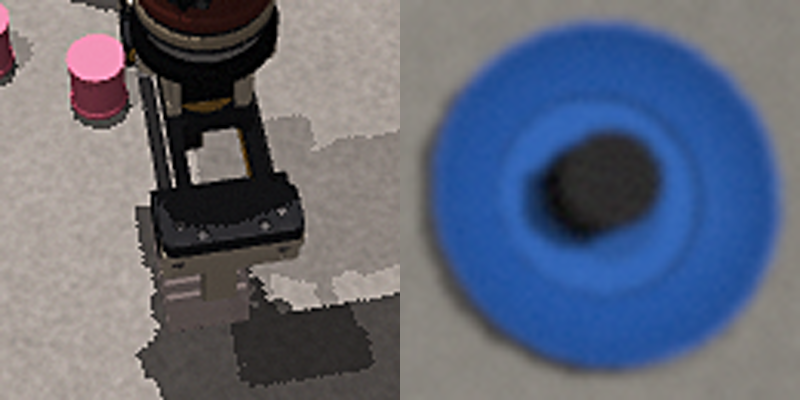

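The reel stands upright near the dish's centre, and the gripper hangs over the heat sink.

```bash
python3 -m creep '[[[0.004,0,0.1],[0,0,0],1],[[0.004,0,0.2],[0,0,0],1],[[0.004,0,0.28],[0,0,0],1],[[0.004,0,0.28],[0,0,0],1],[[0.004,0,0.28],[0,0,0],0.4],[[0.004,0,0.28],[0,0,0],0.4],[[0.004,0,0.28],[0,0,0],0.4],[[0.004,0,0.28],[0,0,0],0.4],[[0.004,0,0.28],[0,0,0],0.4]]' 20 ; python3 - <<'E'
from h import *
print(sense()['ee_pos'])
Y=.097;Q=np.array([[np.cos(Y),-np.sin(Y)],[np.sin(Y),np.cos(Y)]])
print(np.array([.667,-.024])+Q@[-.107,.09]); x,y=np.array([.667,-.024])+Q@[-.107,.09]
go(x,y,.10,Y)
E
```

```text
t: 10.85
ee_pos: [0.4526, 0.2974, 0.0309]
tool_rot: [-3.141, 0.001, -2.574]
ft_force: [0.1, -1.6, 4.6]
grip_width: 0.643
grip_force: 20.0
[0.45256251 0.2973602  0.03090233]
[0.55178667 0.0552142 ]
shift [ 0.1857 -1.0303 -0.2997] turn [-0.0012  0.0014  0.8984] mm [  99.2 -242.1   75.1]
```

```bash
python3 -m creep '[[[0,0,-0.15],[0,0,0],0.4],[[0,0,-0.3],[0,0,0],0.4],[[0,-0.2,-0.3],[0,0,0.2],0.4],[[0,-0.4,-0.3],[0,0,0.4],0.4],[[0.1,-0.6,-0.3],[0,0,0.6],0.4],[[0.15,-0.8,-0.3],[0,0,0.8],0.4],[[0.185,-0.95,-0.3],[0,0,0.898],0.4],[[0.185,-1,-0.3],[0,0,0.898],0.4],[[0.185,-1,-0.3],[0,0,0.898],0.4]]'; python3 - <<'E'
from h import *
go(.5518,.0552,.04,.097);go(.5518,.0552,.025,.097)
E
```

```text
t: 11.98
ee_pos: [0.5474, 0.0626, 0.105]
tool_rot: [3.141, -0.001, -3.044]
ft_force: [-0.2, 0.8, -1.7]
grip_width: 0.644
grip_force: 20.0
shift [-0.0145 -0.0315  0.2361] turn [ 0.0019 -0.001   0.0013] mm [  4.4  -7.4 -59. ]
shift [-0.0146 -0.0316  0.2961] turn [ 0.0019 -0.001   0.0013] mm [  4.4  -7.4 -74. ]
```

```bash
python3 -m creep '[[[-0.014,-0.03,0.05],[0,0,0],0.4],[[-0.014,-0.03,0.15],[0,0,0],0.4],[[-0.014,-0.03,0.24],[0,0,0],0.4],[[-0.014,-0.03,0.28],[0,0,0],0.4],[[-0.014,-0.03,0.288],[0,0,0],0.4],[[-0.014,-0.03,0.292],[0,0,0],0.4],[[-0.014,-0.03,0.292],[0,0,0],0.4]]'
```

```text
t: 12.85
ee_pos: [0.5522, 0.0551, 0.0331]
tool_rot: [3.142, 0.001, -3.044]
ft_force: [-0.3, -0.5, -2.8]
grip_width: 0.643
grip_force: 20.0
```

```bash
python3 -m creep '[[[0,0,0.006],[0,0,0],0.4],[[0,0,0.006],[0,0,0],0.4],[[0,0,0.008],[0,0,0],0.4],[[0,0,0.008],[0,0,0],0.4]]'
```

```text
t: 13.35
ee_pos: [0.5518, 0.0549, 0.031]
tool_rot: [-3.141, 0.0, -3.044]
ft_force: [-1.0, 0.2, 4.1]
grip_width: 0.644
grip_force: 20.0
```

```bash
python3 -m creep '[[[0,0,0],[0,0,0],0.78],[[0,0,0],[0,0,0],0.78],[[0,0,0],[0,0,0],0.78],[[0,0,-0.1],[0,0,0],0.78],[[0,0,-0.3],[0,0,0],0.78],[[0.2,0,-0.5],[0,0,0],0.6],[[0.4,0,-0.5],[0,0,0],0.22],[[0.4,0,-0.5],[0,0,0],0.22],[[0.4,0,-0.5],[0,0,0],0.22]]'; python3 - <<'E'
from h import *
t=camera("top")[:,:,::-1]; cv2.imwrite("pics/t4.png",t); s=camera("side")[:,:,::-1]; cv2.imwrite("pics/s4.png",s)
f=lambda i,w,h:cv2.resize(i,(w,h),interpolation=cv2.INTER_CUBIC)
cv2.imwrite("pics/z5.png",np.hstack([f(t[130:230,250:350],400,400),f(s[170:270,230:330],400,400)]))
E
```

```text
t: 14.48
ee_pos: [0.4531, 0.0453, 0.1557]
tool_rot: [3.142, 0.002, -3.044]
ft_force: [-0.1, 0.5, 0.2]
grip_width: 0.401
grip_force: 0.0
```

View pics/z5.png

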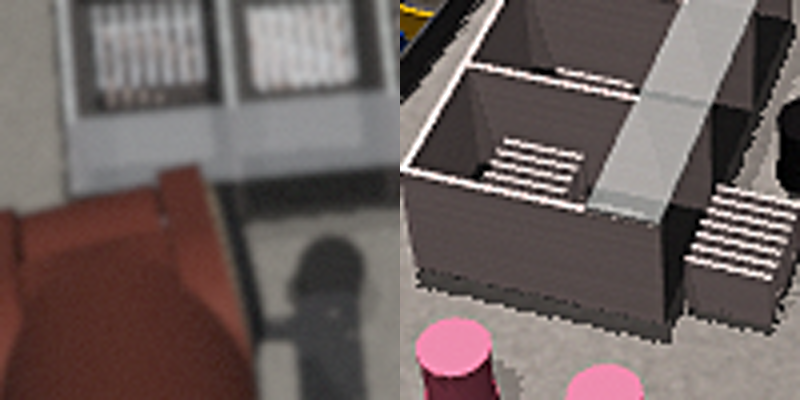

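The heat sink stands in front of the left bay, aligned with it (side crop, fins around (740,230)), and the sample's fins are at about (535,170). I'll measure the gap between the two in this one view.

```bash
python3 - <<'E'
from h import *
np.set_printoptions(precision=4,suppress=True)
c=np.array([.667,-.024]); Y=.097; Q=np.array([[np.cos(Y),-np.sin(Y)],[np.sin(Y),np.cos(Y)]])
S=lambda P:(P[:,:2]-c)@Q
px=lambda l:[(230+(u-400)/4,170+v/4) for u,v in l]
print("loose far fin front/back, near fin front/back",S(onz("side",px([(718,188),(797,206),(687,261),(772,277)]),.04)))
print("sample far fin back/front, near",S(onz("side",px([(505,140),(584,157),(487,183)]),.04)))
print("tool",S(np.array([[.5518,.0549]])))
# push targets: foremost finger corner F at stand (x,.09), z=.02, tilt 30deg
th=np.radians(30)
def push(x,y=.09,z=.02):
    d=np.array([np.sin(th),0,-np.cos(th)]); n=np.array([np.cos(th),0,np.sin(th)])
    g=np.array([x,y,z])-.0075*n-.019*d
    w=c+Q@g[:2]; print("F x",x); go(w[0],w[1],g[2],Y,-th)
    T=Ro.from_euler("z",Y)*Ro.from_euler("y",-th)*Ro.from_euler("x",np.pi); print(T.apply([0,0,1]))
push(-.19,z=.12);push(-.15)
E
```

```text
loose far fin front/back, near fin front/back [[-0.0837  0.0637]
 [-0.1307  0.0639]
 [-0.0842  0.122 ]
 [-0.1322  0.1193]]
sample far fin back/front, near [[ 0.0467  0.0635]
 [-0.0021  0.0629]
 [ 0.0434  0.0991]]
tool [[-0.107   0.0897]]
F x -0.19
shift [0.0142 0.001  0.0699] turn [ 0.0005 -0.9969  0.0007] mm [ -3.5  -0.1 -17.5]
[ 0.4976  0.0484 -0.866 ]
F x -0.15
shift [-0.1451  0.0009  0.4702] turn [ 0.0005 -0.9969  0.0007] mm [  36.3    3.8 -117.5]
[ 0.4976  0.0484 -0.866 ]
```

```bash
python3 -m creep '[[[0.014,0,0.02],[0,-0.33,0],0.22],[[0.014,0,0.04],[0,-0.66,0],0.22],[[0.014,0,0.07],[0,-0.997,0],0.22],[[0.014,0,0.07],[0,-0.997,0],0.22],[[0.014,0,0.25],[0,-0.997,0],0.22],[[0.014,0,0.47],[0,-0.997,0],0.22],[[0.014,0,0.47],[0,-0.997,0],0.22],[[0.014,0,0.47],[0,-0.997,0],0.22]]'; cat >> h.py <<'E'
c=np.array([.667,-.024]); Y=.097; Q=np.array([[np.cos(Y),-np.sin(Y)],[np.sin(Y),np.cos(Y)]])
S=lambda P:(P[:,:2]-c)@Q
th=np.radians(30)
def push(x,y=.091,z=.02):
    d=np.array([np.sin(th),0,-np.cos(th)]); n=np.array([np.cos(th),0,np.sin(th)])
    g=np.array([x,y,z])-.0075*n-.019*d
    w=c+Q@g[:2]; print("F x",x); go(w[0],w[1],g[2],Y,-th)
def F():
    s=sense(); R=Ro.from_euler("xyz",s["tool_rot"]).as_matrix(); f=s["ee_pos"]+.025*R[:,2]-.0075*R[:,0]
    print("F stand",np.round(S(f[None])[0],4),"z",f[2].round(4),"dir",R[:,2].round(3),"x",R[:,0].round(3),s["ft_force"].round(1),s["joint_pos"].round(2))
E
python3 -c "
from h import *
F();push(-.15);push(-.065)"
```

```text
t: 15.58
ee_pos: [0.4372, 0.0319, 0.0389]
tool_rot: [-3.031, 0.273, -2.978]
ft_force: [-1.9, -0.2, -2.7]
grip_width: 0.222
grip_force: 0.0
F stand [-0.2092  0.0761] z 0.017 dir [ 0.282 -0.065 -0.957] x [-0.95  -0.157 -0.27 ] [-1.9 -0.2 -2.7] [ 0.31  0.78 -0.78  2.41  1.83  0.68 -0.31]
F x -0.15
shift [-0.2111  0.0444  0.0586] turn [-0.1597 -0.4714  0.1439] mm [52.8 18.3 -1. ]
F x -0.065
shift [-0.5378  0.0319  0.152 ] turn [-0.1597 -0.4714  0.1439] mm [137.4  26.5  -1. ]
```

```bash
python3 -c "
from h import *
x,y=c+Q@[-.175,.091]
go(x,y,.15,Y)"
```

```text
shift [-0.3154 -0.0047 -0.4002] turn [-0.1916  0.5275  0.0977] mm [ 46.8  17.7 117.1]
```

```bash
python3 -m creep '[[[0,0,-0.2],[0,0,0],0.22],[[-0.1,0,-0.4],[-0.05,0.2,0.03],0.22],[[-0.25,0,-0.4],[-0.1,0.4,0.06],0.22],[[-0.315,-0.005,-0.4],[-0.19,0.527,0.098],0.22],[[-0.315,-0.005,-0.4],[-0.19,0.527,0.098],0.22],[[-0.315,-0.005,-0.4],[-0.19,0.527,0.098],0.22],[[-0.315,-0.005,-0.4],[-0.19,0.527,0.098],0.22]]'; python3 -c "
from h import *
F()
x,y=c+Q@[-.155,.091]
go(x,y,.036,Y)"
```

```text
t: 16.45
ee_pos: [0.4807, 0.0496, 0.155]
tool_rot: [3.14, -0.007, -3.041]
ft_force: [-0.6, 0.0, 0.1]
grip_width: 0.221
grip_force: 0.0
F stand [-0.171   0.0914] z 0.13 dir [-0.008  0.001 -1.   ] x [-0.995 -0.1    0.007] [-0.6  0.   0.1] [ 0.46  0.65 -0.94  1.98  0.69  0.87  0.82]
shift [-0.0965 -0.0022  0.4515] turn [ 0.0024 -0.0143  0.0063] mm [  23.2    1.9 -113. ]
```

```bash
python3 -m creep '[[[-0.096,-0.002,0.1],[0,-0.014,0],0.22],[[-0.096,-0.002,0.25],[0,-0.014,0.006],0.22],[[-0.096,-0.002,0.45],[0,-0.014,0.006],0.22],[[-0.096,-0.002,0.45],[0,-0.014,0.006],0.22],[[-0.096,-0.002,0.45],[0,-0.014,0.006],0.22]]'; python3 -c "
from h import *
F()
x,y=c+Q@[-.0955,.091]
go(x,y,.036,Y)"
```

```text
t: 17.08
ee_pos: [0.5049, 0.0529, 0.0446]
tool_rot: [3.139, 0.003, -3.043]
ft_force: [0.2, 0.7, 0.5]
grip_width: 0.221
grip_force: 0.0
F stand [-0.1463  0.0923] z 0.0196 dir [ 0.002  0.003 -1.   ] x [-0.995 -0.098 -0.003] [0.2 0.7 0.5] [ 0.33  0.82 -0.75  2.01  0.91  0.69  0.65]
shift [-0.2333 -0.0054  0.011 ] turn [0.0048 0.005  0.003 ] mm [58.2  4.4 -2.6]
```

Push the first ~58 mm, slowly (about 7 mm per row), with the tool vertical.

```bash
python3 -m creep '[[[-0.03,0,0.005],[0,0,0],0.22],[[-0.06,0,0.01],[0,0,0],0.22],[[-0.085,0,0.01],[0,0,0],0.22],[[-0.11,0,0.01],[0,0,0],0.22],[[-0.135,0,0.01],[0,0,0],0.22],[[-0.16,0,0.01],[0,0,0],0.22],[[-0.185,-0.003,0.01],[0,0,0],0.22],[[-0.21,-0.005,0.01],[0,0,0],0.22],[[-0.23,-0.005,0.01],[0,0,0],0.22],[[-0.23,-0.005,0.01],[0,0,0],0.22]]'; python3 -c "
from h import *
F()
x,y=c+Q@[-.12,.091]
go(x,y,.036,Y);push(-.10)"
```

```text
t: 18.32
ee_pos: [0.5637, 0.0565, 0.0411]
tool_rot: [3.139, 0.004, -3.045]
ft_force: [-0.0, 0.3, 0.8]
grip_width: 0.218
grip_force: 0.0
F stand [-0.0874  0.0902] z 0.0161 dir [ 0.003  0.003 -1.   ] x [-0.995 -0.096 -0.004] [-0.   0.3  0.8] [ 0.32  0.89 -0.77  1.84  0.87  0.78  0.75]
shift [ 0.1     0.0035 -0.0042] turn [ 0.0056  0.0071 -0.0011] mm [-25.   -1.5   0.9]
F x -0.1
shift [0.0961 0.0034 0.0123] turn [ 0.0051 -0.9929 -0.0026] mm [-24.   -1.4  -3.2]
```

```bash
python3 -m creep '[[[0.06,0.003,0],[0,0,0],0.22],[[0.11,0.003,0],[0,0,0],0.22],[[0.11,0.003,0],[0,-0.3,0],0.22],[[0.11,0.003,0.005],[0,-0.6,0],0.22],[[0.105,0.003,0.012],[0,-0.9,0],0.22],[[0.1,0.003,0.012],[0,-0.993,0],0.22],[[0.1,0.003,0.012],[0,-0.993,0],0.22],[[0.1,0.003,0.012],[0,-0.993,0],0.22]]'; python3 - <<'E'
from h import *
F();push(-.10);push(-.06)
s=camera("side")[:,:,::-1]; cv2.imwrite("pics/s6.png",s)
cv2.imwrite("pics/z6.png",cv2.resize(s[150:275,225:375],None,fx=5,fy=4.5,interpolation=2)[:,:800])
E
```

```text
t: 19.32
ee_pos: [0.5363, 0.0553, 0.0379]
tool_rot: [3.136, 0.522, -3.045]
ft_force: [0.1, 0.4, -0.7]
grip_width: 0.218
grip_force: 0.0
F stand [-0.1035  0.0917] z 0.0199 dir [ 0.496  0.053 -0.867] x [-0.863 -0.083 -0.498] [ 0.1  0.4 -0.7] [ 0.32  0.85 -0.72  2.33  2.3   0.68 -0.67]
F x -0.1
shift [-0.012  -0.0024  0.0068] turn [ 0.0095 -0.0036 -0.0014] mm [ 3.5 -0.3  0. ]
F x -0.06
shift [-0.1507 -0.0027  0.0865] turn [ 0.0095 -0.0036 -0.0014] mm [43.3  3.6  0. ]
```

View pics/z6.png

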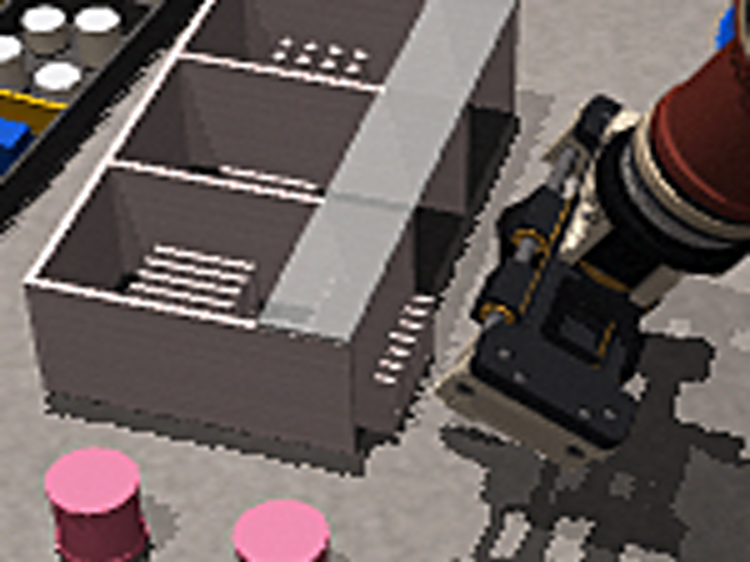

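The heat sink sits square, partly in the bay (fin ends at about (405,340) in the crop), and the tilted fingers are behind it. I'll push on slowly.

```bash
python3 -m creep '[[[-0.03,0,0.017],[0,0,0],0.22],[[-0.052,-0.001,0.03],[0,0,0],0.22],[[-0.066,-0.001,0.038],[0,0,0],0.22],[[-0.08,-0.001,0.046],[0,0,0],0.22],[[-0.094,-0.002,0.054],[0,0,0],0.22],[[-0.108,-0.002,0.062],[0,0,0],0.22],[[-0.122,-0.003,0.07],[0,0,0],0.22],[[-0.135,-0.003,0.0777],[0,0,0],0.22],[[-0.146,-0.003,0.084],[0,0,0],0.22],[[-0.146,-0.003,0.084],[0,0,0],0.22]]'; python3 -c "
from h import *
F();push(-.055)"
```

```text
t: 20.62
ee_pos: [0.5802, 0.0581, 0.0381]
tool_rot: [3.139, 0.523, -3.047]
ft_force: [-0.6, 0.8, 0.7]
grip_width: 0.219
grip_force: 0.5
F stand [-0.0595  0.0901] z 0.0202 dir [ 0.497  0.05  -0.867] x [-0.863 -0.082 -0.499] [-0.6  0.8  0.7] [ 0.28  0.85 -0.66  2.21  2.23  0.59 -0.57]
F x -0.055
shift [-0.015   0.0037  0.0095] turn [ 0.0033 -0.0021 -0.0032] mm [ 4.3  1.3 -0.2]
```

```bash
python3 -m creep '[[[-0.0035,0,0.002],[0,0,0],0.22],[[-0.007,0,0.004],[0,0,0],0.22],[[-0.0105,0,0.006],[0,0,0],0.22],[[-0.0105,0,0.006],[0,0,0],0.22]]'; python3 - <<'E'
from h import *
F(); s=camera("side")[:,:,::-1]; cv2.imwrite("pics/s7.png",s)
cv2.imwrite("pics/z7.png",cv2.resize(s[165:245,225:325],None,fx=7,fy=7,interpolation=2))
E
```

```text
t: 21.12
ee_pos: [0.5827, 0.0584, 0.038]
tool_rot: [3.139, 0.522, -3.046]
ft_force: [-1.5, -0.3, 1.2]
grip_width: 0.219
grip_force: 1.0
F stand [-0.057   0.0902] z 0.0201 dir [ 0.496  0.05  -0.867] x [-0.863 -0.082 -0.498] [-1.5 -0.3  1.2] [ 0.28  0.85 -0.66  2.21  2.22  0.58 -0.57]
```

View pics/z7.png

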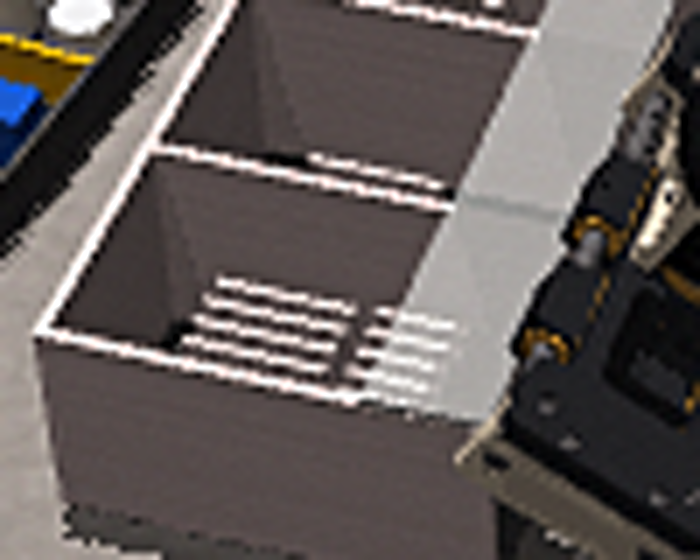

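The view shows the two rows of fins aligned, with a gap of about 20 px (7 mm) between (357,308) and (377,310). I'll close most of it, then go on by force.

```bash
python3 -m creep '[[[-0.0035,0,0.002],[0,0,0],0.22],[[-0.007,0,0.004],[0,0,0],0.22],[[-0.0105,0,0.006],[0,0,0],0.22],[[-0.014,0,0.008],[0,0,0],0.22],[[-0.014,0,0.008],[0,0,0],0.22]]'; python3 -c "
from h import *
F()"; python3 -m creep '[[[-0.0018,0,0.001],[0,0,0],0.22],[[-0.0035,0,0.002],[0,0,0],0.22],[[-0.0035,0,0.002],[0,0,0],0.22]]';python3 -c "
from h import *
F()"
```

```text
t: 21.8
ee_pos: [0.5868, 0.0587, 0.0381]
tool_rot: [3.139, 0.522, -3.046]
ft_force: [-1.2, -0.5, 0.5]
grip_width: 0.224
grip_force: 0.7
F stand [-0.0528  0.0902] z 0.0201 dir [ 0.496  0.05  -0.867] x [-0.863 -0.082 -0.499] [-1.2 -0.5  0.5] [ 0.28  0.85 -0.65  2.2   2.21  0.57 -0.56]
t: 22.18
ee_pos: [0.5876, 0.0588, 0.038]
tool_rot: [3.139, 0.522, -3.046]
ft_force: [-1.6, 0.2, 1.4]
grip_width: 0.217
grip_force: 1.0
F stand [-0.0521  0.0902] z 0.0201 dir [ 0.496  0.05  -0.867] x [-0.863 -0.082 -0.498] [-1.6  0.2  1.4] [ 0.28  0.85 -0.65  2.19  2.21  0.57 -0.55]
```

```bash
for i in 1; do :; done; python3 -m creep '[[[-0.0018,0,0.001],[0,0,0],0.22],[[-0.0035,0,0.002],[0,0,0],0.22],[[-0.0035,0,0.002],[0,0,0],0.22]]' | grep -E "ee_pos|ft"; python3 - <<'E'
from h import *
F(); s=camera("side")[:,:,::-1]; g=cv2.cvtColor(s,6).astype(int)
# profile along fins (row of the picture z7: from (215,283) to (455,325)), for several fins
for (a,b) in [((215,283),(455,325)),((205,303),(448,346))]:
    A=np.array(a)/7+[225,165];B=np.array(b)/7+[225,165]
    P=A+(B-A)*np.linspace(.45,.85,15)[:,None]
    print([int(g[int(round(v))-1:int(round(v))+2,int(round(u))].max()) for u,v in P],P[0].round(),P[-1].round())
E
```

```text
ee_pos: [0.5884, 0.059, 0.038]
ft_force: [-2.1, -0.6, 1.9]
F stand [-0.0512  0.0903] z 0.0201 dir [ 0.496  0.05  -0.867] x [-0.863 -0.083 -0.498] [-2.1 -0.6  1.9] [ 0.28  0.84 -0.65  2.19  2.21  0.57 -0.55]
[255, 243, 245, 245, 176, 123, 243, 241, 255, 237, 176, 250, 255, 242, 244] [271. 208.] [285. 211.]
[241, 255, 243, 184, 119, 186, 242, 241, 241, 237, 229, 248, 244, 255, 242] [270. 211.] [284. 214.]
```

```bash
python3 -m creep '[[[-0.0018,0,0.001],[0,0,0],0.22],[[-0.0035,0,0.002],[0,0,0],0.22],[[-0.0035,0,0.002],[0,0,0],0.22]]' | grep -E "ee_pos|ft"; python3 -m creep '[[[-0.0018,0,0.001],[0,0,0],0.22],[[-0.0018,0,0.001],[0,0,0],0.22]]' | grep -E "ee_pos|ft"
```

```text
ee_pos: [0.5886, 0.059, 0.0379]
ft_force: [-6.1, -0.6, 4.3]
ee_pos: [0.5887, 0.059, 0.0379]
ft_force: [-7.6, -1.0, 5.7]
```

```bash
python3 -m creep '[[[-0.0018,0,0.001],[0,0,0],0.22],[[-0.0018,0,0.001],[0,0,0],0.22]]' | grep -E "ee_pos|ft"
```

```text
ee_pos: [0.5888, 0.0591, 0.0378]
ft_force: [-8.3, -1.9, 5.7]
```

```bash
python3 -m creep '[[[0.007,0,-0.004],[0,0,0],0.22],[[0.02,0,-0.012],[0,0,0],0.22],[[0.06,0,-0.035],[0,0,0],0.22],[[0.12,0,-0.07],[0,0,0],0.22],[[0.183,0,-0.106],[0,0,0],0.22],[[0.183,0,-0.106],[0,0,0],0.22],[[0.083,0,-0.28],[0,0,0],0.22],[[-0.017,0,-0.453],[0,0,0],0.22],[[-0.017,0,-0.453],[0,0,0],0.22],[[-0.017,0,-0.453],[0,0,0],0.22]]'; python3 - <<'E'
from h import *
F(); s=camera("side")[:,:,::-1];t=camera("top")[:,:,::-1]
cv2.imwrite("pics/s8.png",s);cv2.imwrite("pics/t8.png",t); g=cv2.cvtColor(s,6).astype(int)
for (a,b) in [((215,283),(455,325)),((205,303),(448,346)),((195,318),(440,362))]:
    A=np.array(a)/7+[225,165];B=np.array(b)/7+[225,165]
    P=A+(B-A)*np.linspace(-.1,1.05,42)[:,None]
    print([int(g[int(round(v))-1:int(round(v))+2,int(round(u))].max()) for u,v in P],P[0].round(),P[-1].round())
hsv=cv2.cvtColor(t,cv2.COLOR_BGR2HSV); dark=(hsv[...,2]<55).astype(np.uint8)
for n,(x0,y0,x1,y1) in dict(reelB=(320,187,346,212),dish=(395,205,465,275)).items():
    k=np.zeros_like(dark);k[y0:y1,x0:x1]=dark[y0:y1,x0:x1]
    for q in cv2.findContours(k,0,2)[0]:
        if cv2.contourArea(q)>60: print(n,cv2.minEnclosingCircle(q))
E
```

```text
t: 24.72
ee_pos: [0.5384, 0.0537, 0.1386]
tool_rot: [3.14, 0.523, -3.046]
ft_force: [0.1, 0.2, -0.5]
grip_width: 0.219
grip_force: 0.0
F stand [-0.1014  0.0899] z 0.1206 dir [ 0.497  0.05  -0.867] x [-0.863 -0.083 -0.499] [ 0.1  0.2 -0.5] [ 0.26  0.55 -0.59  2.27  1.98  0.37 -0.42]
[70, 80, 77, 68, 245, 255, 239, 241, 240, 239, 255, 239, 181, 240, 243, 243, 244, 180, 243, 255, 241, 241, 242, 244, 173, 124, 243, 239, 255, 237, 176, 249, 255, 241, 242, 242, 242, 255, 246, 179, 189, 170] [252. 205.] [292. 212.]
[70, 67, 61, 187, 244, 238, 255, 239, 181, 238, 255, 238, 238, 240, 241, 240, 255, 239, 242, 241, 240, 255, 241, 183, 119, 186, 239, 239, 237, 233, 227, 247, 243, 255, 241, 218, 242, 255, 246, 186, 191, 169] [251. 208.] [291. 215.]
[60, 74, 68, 126, 247, 181, 239, 255, 239, 239, 240, 239, 255, 239, 179, 241, 240, 243, 242, 181, 241, 255, 240, 245, 115, 238, 242, 240, 235, 255, 253, 223, 242, 255, 243, 243, 245, 245, 189, 187, 170, 173] [249. 210.] [290. 217.]
reelB ((329.1834716796875, 199.34861755371094), 12.752477645874023)
dish ((429.2718200683594, 237.91610717773438), 9.771323204040527)
```

```bash
python3 - <<'E'
from h import *
np.set_printoptions(precision=1,suppress=True)
W=lambda x,y,z:np.r_[c+Q@[x,y],z]
f=lambda *l:proj("side",[W(*p) for p in l])
print("far fin: sample back, front, loose rear at -.052",f((.048,.063,.04),(-.002,.063,.04),(-.052,.063,.04)))
print("strip inner/outer lines at y=.05,.137",f((-.033,.05,.084),(-.033,.137,.084),(-.075,.05,.084),(-.075,.137,.084)))
print("near wall top/bottom at mouth",f((-.075,.137,.08),(-.075,.137,0)))
s=cv2.imread("pics/s8.png");g=cv2.cvtColor(s,6)
print(g[200:226:1,262:312:2])
E
```

```text
far fin: sample back, front, loose rear at -.052 [[255.8 204.7]
 [275.9 209.3]
 [296.4 213.8]]
strip inner/outer lines at y=.05,.137 [[289.8 194.5]
 [276.5 221.3]
 [307.5 198.4]
 [295.1 225.5]]
near wall top/bottom at mouth [[295.1 226.8]
 [296.  251. ]]
[[ 80  78  78  77  77  78  80  78  80  76  76  71 158 170 175 165 165 165
  166 166 167 172  49  16  43]
 [ 78  76  79  80  80  79  77  79  79  81  79  72 183 170 172 166 166 167
  167 165 166 176  58  17  15]
 [ 79  79  78  78  77  79  80  82  78  77  79  68 177 170 172 167 167 165
  165 166 169 182  66  18  21]
 [ 75  77  78  77  80  79  80  79  80  81  76  95 172 171 173 163 167 165
  165 164 168 150  70  18  21]
 [ 70  74  77  75  78  78  77  79  78  78  77 161 174 170 172 170 170 168
  168 165 171  75  67  19  19]
 [ 69  68  68  73  76  76  77  79  76  78  73 189 171 172 174 172 167 167
  166 166 172  53  72  19  17]
 [255 181  66  70  70  72  75  77  77  79  67 182 171 172 170 172 169 166
  164 167 181  62  73  18  18]
 [ 53 178 243 244 124  67  66  70  68  73  61 175 172 173 174 171 165 168
  169 167 148  65  73  20  21]
 [ 60
[... 1185 characters left out ...]
90 242 243 191 164 172 167 167 168 176
   57  68  68  68  70  14  39]
 [ 38 106 224 255 219 255 169  81 169 156 191 243 193 167 165 166 164 182
   68  75  74  70  70  18  38]
 [ 72  62  53 107 221 255 255 255 255 203 170 167 167 162 169 168 166 153
    8  47  61  75  77  32  35]
 [ 78  77  74  64  40 105 223  78  80 208 255 206 173 168 167 165 172  84
   16  18  15  30  61  37  31]
 [ 77  78  78  79  74  65  56  64  80  58  50 118 197 174 170 166 171  64
   20  25  21  22  17  41  31]
 [ 81  80  77  78  78  76  75  74  60  74  73  80  56  86 149 176 182  70
   21  25  23  23  18  38 145]
 [ 79  81  80  82  78  78  79  78  79  77  69  69  93  90  62  87 160  58
   23  23  26  24  23  36 137]]
```

```bash
python3 - <<'E'
from h import *
np.set_printoptions(precision=0,suppress=True,linewidth=200)
vv,uu=np.mgrid[200:224,250:300]; P=S(onz("side",np.c_[uu.ravel(),vv.ravel()],.04))
xb=np.arange(-.03,.03,.0015)
for n in("s4","s7","s8"):
    g=cv2.cvtColor(cv2.imread(f"pics/{n}.png"),6)[vv.ravel(),uu.ravel()].astype(float)
    ok=(P[:,1]>.066)&(P[:,1]<.098)
    m=np.array([g[ok&(abs(P[:,0]-x)<.0012)].mean() for x in xb]); print(n);print(np.c_[xb*1e3,m][8:28].T)
E
```

```text
s4
[[-18. -16. -15. -13. -12. -10.  -9.  -7.  -6.  -4.  -3.  -1.   0.   2.   3.   5.   6.   8.   9.  11.]
 [164. 170. 103.  63.  52.  72.  69.  70.  74.  74.  64.  65.  95. 134. 120. 124. 120. 126. 128. 117.]]
s7
[[-18. -16. -15. -13. -12. -10.  -9.  -7.  -6.  -4.  -3.  -1.   0.   2.   3.   5.   6.   8.   9.  11.]
 [206. 206. 159. 130. 127. 128. 145. 116.  73.  68.  62.  65.  97. 135. 121. 126. 121. 128. 129. 119.]]
s8
[[-18. -16. -15. -13. -12. -10.  -9.  -7.  -6.  -4.  -3.  -1.   0.   2.   3.   5.   6.   8.   9.  11.]
 [205. 205. 158. 129. 125. 129. 144. 132. 131. 144. 124. 111. 100. 132. 119. 125. 120. 127. 129. 118.]]
```

The gap is now about 1 mm or less, and the reel is centred in the dish. I'll hand in.

```bash
python3 -c "
from station import *
print(sign_off())"
```

```text
the job is handed in; nothing more can be done
None
```

I handed the job in at about 25 s: the reel stands upright near the dish's centre, and the heat sink is square in the left (tall-sample) bay under the strip, pushed up to its sample with about 8 N (side view: gap 1 mm or less); I planned no contact with the other reel, jar or screwdriver, but at the end I re-checked only that reel, roughly because of shadow.

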